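# Hold the fitting lid just above the ultrasonic cleaner

### The job

The small ultrasonic cleaner is still degassing, so its lid must wait just above it: of the three look-alike lids pick the one that fits (it covers the tank mouth all round without overhanging the cleaner's top: the middle size), lift it by its bar handle and carry it over the blue splash guard. Stop with it hovering about a finger's width (15 mm) above the cleaner's top, level, centred and squared up with the tank mouth, without letting it touch the guard or the cleaner at any time, and finish while still holding it there: do not put it down or let go. Leave the other lids and everything else on the bench where they are.

Things in the scene. Friction and masses are not known exactly. Their poses are not given: they have to be found in the camera images.
- lid_fit: the lid that fits, the middle one of three: flat steel plate 134 x 84 x 6 mm, 0.18 to 0.36 kg, on the bench at the robot's right (-y), with a black bar handle on two thin posts above its middle. Bar: 70 mm long along x, 14 wide, from 28 to 44 mm above the underside, its middle at 36. Origin: centre of the underside; x long side (within 15 deg of world x), y short side, z up. The lids swap places
- lid_large: too large, leave alone: flat steel plate 160 x 104 x 6 mm, about 0.36 kg, on the bench at the robot's right (-y), with a black bar handle on two thin posts above its middle. Bar: 70 mm long along x, 14 wide, from 28 to 44 mm above the underside, its middle at 36. Origin: centre of the underside; x long side (within 15 deg of world x), y short side, z up. The lids swap places
- lid_small: too small, leave alone: flat steel plate 108 x 64 x 6 mm, about 0.17 kg, on the bench at the robot's right (-y), with a black bar handle on two thin posts above its middle. Bar: 70 mm long along x, 14 wide, from 28 to 44 mm above the underside, its middle at 36. Origin: centre of the underside; x long side (within 15 deg of world x), y short side, z up. The lids swap places
- cleaner: small benchtop ultrasonic cleaner on the robot's left (+y), fixed: a steel box 150 mm (its x) x 100 mm (its y) x 135 mm high with a blue control panel on its +x end and an open tank mouth 114 x 64 mm in the middle of its flat top. Origin: centre of its underside, z up. Turned up to about 20 degrees
- cleaner_rim (a point): centre of the tank mouth, at the level of the cleaner's flat top (135 mm above the bench); x along the mouth's long side, y along the short one, z up. The lid may face either way round (half a turn makes no difference)
- guard: fixed blue upright splash guard between lids and cleaner: panel 320 mm long along its x, 6 mm thick, top edge 160 mm above the bench, on a flat steel foot 60 mm wide and 6 mm high. Origin: centre of the underside; z up
- rinse_bottle: white bottle with red cap, 60 mm across, 170 mm tall, beyond the guard's far end; origin: centre of the underside
- beaker: white open beaker, 72 mm across, 90 mm tall, on the far left; origin: centre of the underside
- jar: amber jar with black lid, 68 mm across, 85 mm tall, on the far side; origin: centre of the underside
- brush: small brush lying on the bench at the near right, across the robot's front; origin on the bench under its middle

How it is judged:
On the way, in this order (a step that is already met when the one before it is completed fails the run):
1. the fitting lid is lifted off the bench by the fingers (height (world z) of lid_fit above 0.05 m and contact force between lid_fit and the fingers above 0.5 N), for 0.1 s.
2. the fitting lid is carried above the splash guard (height (world z) of lid_fit above 0.16 m and y of lid_fit in the frame of guard between -0.07 and 0.07 m and x of lid_fit in the frame of guard between -0.18 and 0.18 m and contact force between lid_fit and the fingers above 0.5 N), for 0.05 s.
At the end, for the whole second after the job is handed in: The fitting lid is held still in the fingers, its underside 4 to 30 mm above the cleaner's top, centred on the mouth within 10 mm, squared up within 0.12 rad (either way round), level within 0.10 rad, not touching the cleaner; all other loose things within 30 mm of where they were (z of lid_fit in the frame of cleaner_rim between 0.004 and 0.03 m and horizontal distance between lid_fit and cleaner_rim below 0.01 m and angle between the x axis of lid_fit and the x axis of cleaner_rim, either way round below 0.12 rad and angle between lid_fit's own z axis and vertical below 0.1 rad and linear speed of lid_fit below 0.02 m/s and contact force between lid_fit and cleaner below 0.05 N and contact force between lid_fit and the fingers above 0.5 N and distance of each of lid_large, lid_small, rinse_bottle, beaker, jar, brush from where it was at the start of the episode below 0.03 m); the arm keeps its last pose, push and grip.
It fails at once if the lid touches the cleaner (contact force between lid_fit and cleaner above 0.3 N).
It fails at once if the lid touches the splash guard (contact force between lid_fit and guard above 0.3 N).
It fails at once if another lid is moved (distance of any of lid_large, lid_small from where it was at the start of the episode above 0.03 m).
It fails at once if the bottle, beaker, jar or brush is moved or tipped over (distance of any of rinse_bottle, beaker, jar, brush from where it was at the start of the episode above 0.03 m or angle between any of rinse_bottle, beaker, jar's own z axis and vertical above 0.5 rad).
It also fails if it takes over 48 s, if anything falls off the work surface, if the arm or the gripper's body presses on something with over 40 N, if the wrist force passes 120 N, or if a joint passes its speed limit or range.

### The arm

A 6-joint arm with a two-finger parallel gripper is mounted at the origin on the work surface. World frame = base frame: x ahead of the robot, y to its left, z up, the work surface at z = 0. Lengths are in m, angles in rad, forces in N, time in s.
With the tool pointing down it reaches from about 0.3 to 0.85 m from the base axis. Payload 4.2 kg.
Tool frame: the origin (TCP) lies midway between the tips of the shut fingers; the grasp point (between the pads) lies 19 mm behind it (grip_depth is the distance from the TCP to the grasp point, in m); z points along the fingers, y is the line along which they close (so a half turn about z gives the same grasp; the last joint's range is limited). The gripper opens to 91 mm and grips with 3 to 60 N. Pads are 32 mm wide; open, the fingers measure 118 mm over their backs; the gripper's body (76 mm by 178 mm) begins 60 mm behind the grasp point.
Start: joints at [-0.02, 0.32, 1.565, -0, 1.257, -0.02], TCP at [0.575, 0, 0.214] pointing down, gripper open.
Joint ranges: [-3.11, 3.11], [-0.84, 2.01], [0.21, 2.61], [-1.34, 4.49], [0.05, 2.63], [-2.56, 2.56]. Speed limits (rad/s): [2.57, 2.57, 3.14, 3.14, 3.14, 3.14].

### API

Orientations are given as a unit quaternion [w, x, y, z].
In Python, from bench import state, snapshot, sign_off, grip_depth gives the robot as it stands.
- The arm moves only by the shell command python3 -m inch 'ROWS' [OPENING] [FORCE]. ROWS is JSON, a list of rows, each a list of 4 numbers: the shift along the tool's x, y, z in units of 30 mm (1.0 is 30 mm), then the turn about the tool's z in units of 6 degrees (1.0 is 6 degrees). In form: [[x, y, z, yaw], ...]. A call has 1 to 8 rows; each row shifts and turns the commanded pose from where the row before left it, along the tool's axes as they then stand; what a row does not reach is not made up. A row lasts 1/10 s, in which the tool goes at most 50 mm and 8.59 degrees, less where a joint would pass 70% of its speed; a pose out of reach is approached as far as the arm can. A call is refused whole if a number of a shift passes 1 or a number of a turn 1, either way. A call with a gripper value outside its range is refused whole. OPENING is the closure, from 0 (fully open) to 1 (shut), set as the call begins (- or left out, the last holds). The fingers move at their own pace and stop on an object; FORCE is the grip in N (left out, the last holds). Time passes only in rows, so rows that do not move let the fingers close. It gives the time, the measured TCP pose, the force, the opening and the grip force at its end, in the units of the state.
- state(): the state, without advancing time (a new reading comes with each control period).
- snapshot(name): name is "scene" or "side" or "wrist"; returns a dict with "pixels" (420x560x3 uint8, red, green, blue), "depth" (420x560 float32, m along the optical axis (not along the pixel's ray), 0 where there is no reading), "fx", "fy", "cx", "cy" (pixels), "rvec" (rotation vector, rad) and "tvec" (3), from world to camera coordinates, as OpenCV has them. Camera axes: x right, y down, z forward; pixel columns grow to the right and rows downward; lengths in m; the calibration is good to about 2 mm. The wrist camera is an equidistant fisheye: a pixel r from the principal point sees the ray r / f radians off the axis. A picture is of the moment at which its call begins.
- sign_off(): hands the job in; it is judged then, once.
The state is a dict: "time": time; "q": joint angles; "joint_velocities": joint speeds; "joint_efforts": joint torques, N m; "tool_pos": TCP position; "tcp_rot": TCP orientation; "contact_force": force on the tool from outside, world axes, zero at the start; "moment": the same for the moment, N m; "width": opening from 0.0 (shut) to 1.0 (fully open); "finger_force": force on a finger pad.
Only numpy, scipy, OpenCV 4.12 (cv2) and the standard library are available. Lean on these libraries where they do the work, as an engineer would, in place of code of your own. Each camera call takes 0.05 s, during which the arm holds its last target. There are 200 camera calls.

## Working session

There is one attempt and no reset: what is moved stays moved. The work goes in short steps, Python scripts to look and compute and a shell command to move; the robot and the scene stay as the last step left them, time stands still between calls to the robot, and variables do not carry over. Pictures are saved under pics/ and viewed, at most 10 in all, crops included, and the job is handed in when it is done.

```bash
ls; mkdir -p pics; python3 - <<'E'
from bench import state,snapshot,grip_depth
import cv2,numpy as np
s=state();print({k:np.round(v,3).tolist() for k,v in s.items()},grip_depth)
for n in("scene","side"):
    d=snapshot(n);cv2.imwrite(f"pics/{n}0.png",cv2.cvtColor(d["pixels"],cv2.COLOR_RGB2BGR))
    np.savez(f"pics/{n}0.npz",**d)
    print(n,d["fx"],d["cx"],d["cy"],-cv2.Rodrigues(np.array(d["rvec"]))[0].T@d["tvec"])
E
```

```text
pics
{'time': 0.0, 'q': [-0.02, 0.32, 1.566, -0.0, 1.257, -0.02], 'joint_velocities': [0.001, -0.001, 0.0, 0.001, 0.001, -0.001], 'joint_efforts': [-0.001, -41.247, -23.197, 0.073, 0.046, -0.0], 'tool_pos': [0.574, 0.0, 0.213], 'tcp_rot': [-0.001, 0.707, 0.707, -0.001], 'contact_force': [0.045, 0.496, -0.053], 'moment': [0.009, 0.013, -0.038], 'finger_force': 0.0, 'width': 1.003} 0.0188
scene 396.4029998151372 278.8972838199001 210.67389703008897 [0.90251254 0.45653063 0.82915692]
side 490.9765603257744 285.8756762893969 211.14864440644735 [-0.00171464 -0.82393105  0.69495775]
```

View pics/scene0.png

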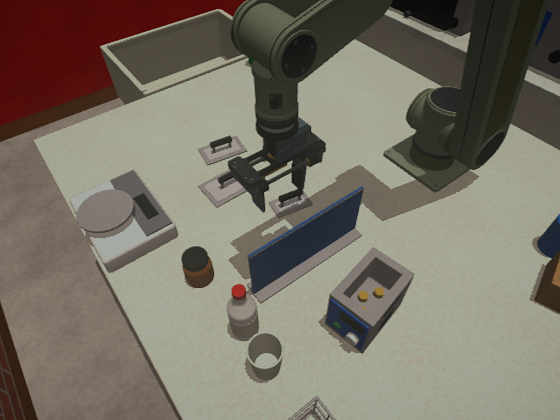

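View pics/side0.png

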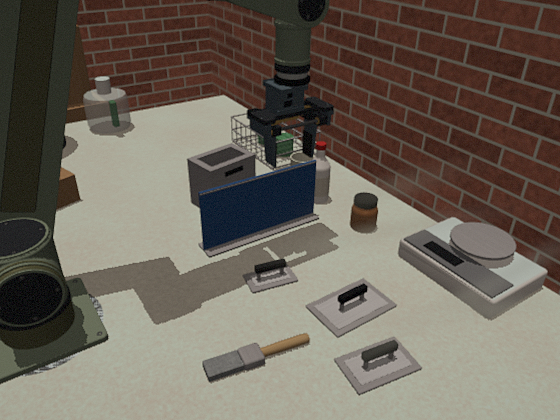

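The scene view shows the arm over the lids, with the cleaner at (370,300) and the guard at (305,240). The side view shows the three lids at (272,277), (351,305) and (377,362), and the brush at (257,355). Next I'll measure them.

```bash
cat > h.py <<'E'
import numpy as np,cv2
def cam(d):
    R=cv2.Rodrigues(np.array(d["rvec"],float))[0]; return R,np.array(d["tvec"],float).ravel()
def cloud(d):
    v,u=np.indices(d["depth"].shape); z=d["depth"]
    p=np.stack([(u-d["cx"])/d["fx"]*z,(v-d["cy"])/d["fy"]*z,z],-1); R,t=cam(d)
    w=(p-t)@R; w[z==0]=np.nan; return w
def ray(d,uv,h):
    R,t=cam(d); uv=np.atleast_2d(uv).astype(float)
    r=np.c_[(uv[:,0]-d["cx"])/d["fx"],(uv[:,1]-d["cy"])/d["fy"],np.ones(len(uv))]@R
    c=-R.T@t; return c+r*((h-c[2])/r[:,2])[:,None]
def rect(P):  # centre, long, short, yaw(deg) of long side
    (c,(a,b),th)=cv2.minAreaRect((P[:,:2]*1000).astype(np.float32))
    if b>a:a,b,th=b,a,th+90
    return np.round(c,1),round(a,1),round(b,1),round((th+90)%180-90,1)
E
python3 - <<'E'
from h import *
d=dict(np.load("pics/side0.npz"));w=cloud(d);px=d["pixels"].astype(int)
print("bench z",np.nanmedian(w[380:410,440:500,2]),np.nanstd(w[380:410,440:500,2]))
for (u,v) in[(272,277),(351,305),(377,362)]:
    win=np.zeros((420,560),bool);win[v-35:v+35,u-55:u+55]=1
    dark=(px.max(2)<60)&win
    n,l,st,_=cv2.connectedComponentsWithStats(dark.astype(np.uint8))
    k=1+np.argmax(st[1:,4]);m=l==k
    print("bar",st[k],rect(w[m&(w[...,2]>.03)]),np.nanmax(w[m][:,2]))
    # plate: grey/pinkish vs greenish cream
    print([px[y,x].tolist() for x,y in((u-20,v+8),(u+50,v+30))])
    m2=win&(w[...,2]>.0035)&(w[...,2]<.009)
    m2=cv2.morphologyEx(m2.astype(np.uint8),cv2.MORPH_OPEN,np.ones((3,3)))
    n,l,st,_=cv2.connectedComponentsWithStats(m2);k=1+np.argmax(st[1:,4])
    print("plate",st[k],rect(w[l==k]))
d=dict(np.load("pics/scene0.npz"));w=cloud(d)
win=np.zeros((420,560),bool);win[230:360,315:420]=1
m=win&(abs(w[...,2]-.135)<.006);print("cleaner top",m.sum(),rect(w[m]),np.median(w[m][:,2]))
m=m.astype(np.uint8);cs,hi=cv2.findContours(m,cv2.RETR_CCOMP,cv2.CHAIN_APPROX_NONE)
for c,h in zip(cs,hi[0]):
    if cv2.contourArea(c)>200:print("hole" if h[3]>=0 else "outer",rect(ray(d,c[:,0],.135)))
win[:]=0;win[180:305,240:370]=1
m=win&(w[...,2]>.02)&(w[...,2]<.17);m[:]&=(d["pixels"][...,2].astype(int)>d["pixels"][...,0]+25)
print("guard",rect(w[m]),np.nanmax(w[m][:,2]))
E
```

```text
bench z -0.0002097411771265584 0.001216420438664219
bar [255 259  31  21 296] (array([ 450.3, -114. ]), 70.2, 17.4, -11.5) 0.047230398491916945
[[127, 120, 116], [162, 156, 150]]
plate [243 267  53  25 689] (array([ 450.4, -113.1]), 108.0, 66.6, -9.5)
bar [338 284  29  26 298] (array([ 542.5, -279.2]), 71.6, 15.6, -0.2) 0.04677238672689668
[[158, 151, 146], [169, 167, 152]]
plate [ 306  279   89   58 2217] (array([ 542.7, -279.1]), 161.4, 105.7, 1.8)
bar [362 344  36  22 232] (array([ 483. , -420.7]), 70.6, 15.6, -8.6) 0.04568103130584169
[[155, 148, 144], [170, 174, 157]]
plate [ 335  344   86   50 2042] (array([ 484.1, -420.6]), 134.5, 84.6, -8.1)
cleaner top 1984 (array([523.7, 242.9]), 153.1, 100.7, 11.1) 0.13619163231744175
outer (array([525.4, 243.7]), 154.7, 101.4, 10.9)
hole (array([524.7, 243.8]), 114.3, 65.4, 10.7)
guard (array([519.1,  79.8]), 287.8, 198.1, 26.3) 0.164364695365111
```

The fitting lid (134.5 x 84.6 mm) is at about (484, -420.6) mm with yaw of about -8.2 deg. The mouth is at (524.5, 243.6) mm with yaw of about 10.9 deg. I'll move above the lid, then turn the tool.

```bash
python3 -m inch '[[-0.8,-0.19,0,0],[-0.88,-0.19,0,0],[-0.88,-0.19,0,0],[-0.88,-0.19,0,0],[-0.88,-0.19,0,0],[-0.88,-0.19,0,0],[-0.88,-0.19,0,0],[-0.88,-0.19,0,0]]' 0
python3 -m inch '[[-0.88,-0.19,0,0],[-0.88,-0.19,0,0],[-0.88,-0.19,0,0],[-0.88,-0.19,0,0],[-0.88,-0.19,0,0],[-0.88,-0.19,0,0],[-0.88,-0.19,0,0],[-0.9,-0.19,0,0]]'
python3 -m inch '[[0,0,0,1],[0,0,0,1],[0,0,0,1],[0,0,0,1],[0,0,0,1],[0,0,0,1],[0,0,0,1],[0,0,0,1]]'
python3 -m inch '[[0,0,0,1],[0,0,0,1],[0,0,0,1],[0,0,0,1],[0,0,0,1],[0,0,0,1],[0,0,0,1],[0,0,0,1]]'
python3 -m inch '[[0,0,0,0.4],[0,0,0,0],[0,0,0,0]]'
python3 - <<'E'
from h import *
from bench import *
from scipy.spatial.transform import Rotation as Ro
s=state();q=s["tcp_rot"];R=Ro.from_quat(q,scalar_first=True).as_matrix();print(np.round(R,3),s["tool_pos"],np.round(s["q"],2),"tool y yaw",np.degrees(np.arctan2(R[1,1],R[0,1])))
d=snapshot("wrist");np.savez("pics/w1.npz",**d);cv2.imwrite("pics/w1.png",cv2.cvtColor(d["pixels"],cv2.COLOR_RGB2BGR))
d=snapshot("scene");np.savez("pics/s1.npz",**d);w=cloud(d)
for b in((.15,.168),(.05,.1)):
    m=np.zeros((420,560),bool);m[180:305,240:370]=1
    p=d["pixels"].astype(int);m&=(w[...,2]>b[0])&(w[...,2]<b[1])&(p[...,2]>p[...,0]+15)
    m=cv2.erode(m.astype(np.uint8),np.ones((2,2)))>0
    print("guard",m.sum(),rect(w[m]))
win=np.zeros((420,560),bool);win[100:220,180:330]=1
for m in [win&(w[...,2]>.0035)&(w[...,2]<.009)]:
    n,l,st,_=cv2.connectedComponentsWithStats(cv2.morphologyEx(m.astype(np.uint8),cv2.MORPH_OPEN,np.ones((3,3))))
    for k in range(1,n):
        if st[k,4]>150:print("plate",st[k],rect(w[l==k]))
E
```

```text
time: 0.9
tool_pos: [0.5288, -0.2097, 0.2135]
tcp_rot: [-0.0, 0.707, 0.707, -0.0]
contact_force: [-0.2, -0.7, 0.2]
width: 0.999
finger_force: 0.0
time: 1.7
tool_pos: [0.4833, -0.4214, 0.2134]
tcp_rot: [-0.001, 0.707, 0.707, 0.0]
contact_force: [0.8, 0.3, 0.1]
width: 1.0
finger_force: 0.0
time: 2.5
tool_pos: [0.4836, -0.4204, 0.2133]
tcp_rot: [-0.001, 0.934, 0.356, -0.0]
contact_force: [0.5, 0.5, 0.8]
width: 1.004
finger_force: 0.0
time: 3.3
tool_pos: [0.4836, -0.4204, 0.2133]
tcp_rot: [-0.0, 0.999, -0.054, -0.0]
contact_force: [0.3, -0.4, -0.3]
width: 1.002
finger_force: 0.0
time: 3.6
tool_pos: [0.4837, -0.4205, 0.2136]
tcp_rot: [-0.0, 0.997, -0.073, -0.0]
contact_force: [-0.1, -0.2, -0.2]
width: 1.002
finger_force: 0.0
[[ 0.989 -0.145 -0.001]
 [-0.145 -0.989  0.   ]
 [-0.001 -0.    -1.   ]] [ 0.48367302 -0.42049956  0.21357505] [-0.73  0.43  1.4   0.    1.31  0.98] tool y yaw -98.34706055955598
guard 175 (array([531.8,  56.6]), 313.6, 5.4, 0.0)
guard 510 (array([500.6,  57.8]), 254.9, 4.6, 0.3)
```

```bash
python3 -m inch '[[0,0,0.8,0],[0,0,0.8,0],[0,0,0.8,0],[0,0,0.8,0],[0,0,0.8,0],[0,0,0.5,0],[0,0,0.3,0],[0,0,0,0]]' 0
python3 - <<'E'
from h import *
from bench import *
print(state()["contact_force"])
d=snapshot("side");cv2.imwrite("pics/side2.png",cv2.resize(cv2.cvtColor(d["pixels"][230:420,260:500],cv2.COLOR_RGB2BGR),None,fx=3,fy=3))
E
```

```text
time: 4.5
tool_pos: [0.4833, -0.4201, 0.0687]
tcp_rot: [-0.001, 0.997, -0.073, -0.001]
contact_force: [-0.8, 0.6, 0.6]
width: 0.997
finger_force: 0.0
[-0.77046488  0.56656863  0.63452966]
```

View pics/side2.png

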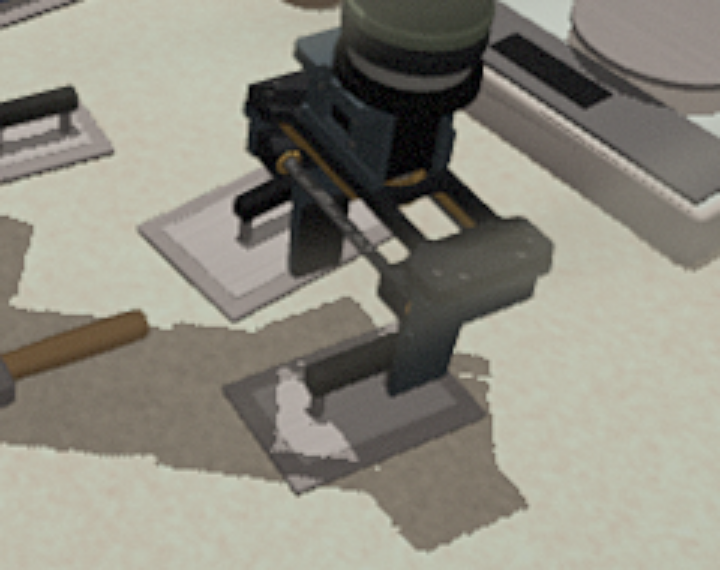

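The fingers straddle the bar, one at crop (425,350) and the other at (315,240), and the large lid is clear. I'll finish the descent and grip.

```bash
python3 -m inch '[[0,0,0.5,0],[0,0,0.5,0],[0,0,0.4,0],[0,0,0.32,0],[0,0,0,0],[0,0,0,0]]' 0
python3 -m inch '[[0,0,0,0],[0,0,0,0],[0,0,0,0],[0,0,0,0],[0,0,0,0],[0,0,0,0],[0,0,0,0],[0,0,0,0]]' 1 40
python3 -m inch '[[0,0,0,0],[0,0,0,0],[0,0,0,0],[0,0,0,0]]'
```

```text
time: 5.15
tool_pos: [0.4841, -0.4209, 0.0187]
tcp_rot: [0.0, 0.997, -0.073, 0.0]
contact_force: [0.5, -0.4, 0.5]
width: 0.998
finger_force: 0.0
time: 5.95
tool_pos: [0.4838, -0.4206, 0.0183]
tcp_rot: [-0.0, 0.997, -0.073, 0.0]
contact_force: [0.3, -0.7, -0.3]
width: 0.325
finger_force: 0.0
time: 6.35
tool_pos: [0.4838, -0.4207, 0.0184]
tcp_rot: [0.0, 0.997, -0.073, 0.0]
contact_force: [-0.4, -0.4, -0.0]
width: 0.148
finger_force: 40.0
```

```bash
python3 -m inch '[[0,0,-0.2,0],[0,0,-0.3,0],[0,0,-0.4,0],[0,0,-0.5,0],[0,0,-0.6,0],[0,0,-0.6,0],[0,0,-0.6,0],[0,0,-0.6,0]]' 1 40
python3 -m inch '[[0,0,-0.6,0],[0,0,-0.6,0],[0,0,-0.6,0],[0,0,-0.6,0],[0,0,-0.6,0],[0,0,-0.6,0],[0,0,-0.4,0],[0,0,-0.1,0]]'
python3 - <<'E'
from h import *
from bench import *
d=snapshot("side");cv2.imwrite("pics/side3.png",cv2.cvtColor(d["pixels"],cv2.COLOR_RGB2BGR));s=state();print(s["tool_pos"],s["contact_force"])
E
```

```text
time: 7.15
tool_pos: [0.4838, -0.4206, 0.1342]
tcp_rot: [0.0, 0.997, -0.073, 0.0]
contact_force: [1.0, -0.3, -3.1]
width: 0.149
finger_force: 40.0
time: 7.95
tool_pos: [0.4842, -0.4209, 0.2577]
tcp_rot: [0.001, 0.997, -0.073, 0.001]
contact_force: [0.5, -0.2, -3.3]
width: 0.154
finger_force: 40.0
[ 0.48404288 -0.42080009  0.2569557 ] [ 0.14037667 -0.53344643 -2.47116159]
```

View pics/side3.png

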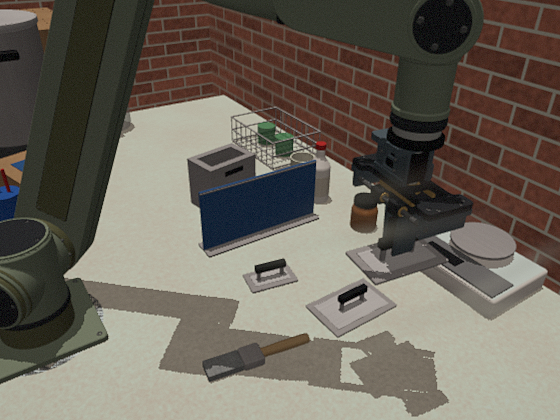

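The lid is held level with the bench items undisturbed. Now I'll carry it over the guard with the underside at about 0.238 m.

```bash
python3 -m inch '[[-0.02,-0.2,0,0],[-0.03,-0.4,0,0],[-0.05,-0.6,0,0],[-0.07,-0.8,0,0],[-0.07,-0.8,0,0],[-0.07,-0.8,0,0],[-0.07,-0.8,0,0],[-0.07,-0.8,0,0]]' 1 40
python3 -m inch '[[-0.07,-0.85,0,0],[-0.07,-0.85,0,0],[-0.07,-0.85,0,0],[-0.07,-0.85,0,0],[-0.07,-0.85,0,0],[-0.07,-0.85,0,0],[-0.07,-0.85,0,0],[-0.07,-0.85,0,0]]'
python3 -m inch '[[-0.07,-0.85,0,0],[-0.07,-0.85,0,0],[-0.07,-0.85,0,0],[-0.07,-0.85,0,0],[-0.07,-0.85,0,0],[-0.07,-0.85,0,0],[-0.07,-0.85,0,0],[-0.07,-0.85,0,0]]'
python3 -m inch '[[-0.07,-0.8,0,0],[-0.07,-0.8,0,0],[-0.05,-0.6,0,0],[-0.04,-0.5,0,0],[-0.03,-0.3,0,0],[-0.02,-0.2,0,0],[-0.01,-0.1,0,0],[0,0,0,0]]'
python3 -m inch '[[0,0,0,-0.4],[0,0,0,-0.6],[0,0,0,-0.6],[0,0,0,-0.6],[0,0,0,-0.6],[0,0,0,-0.4],[0,0,0,0],[0,0,0,0]]'
python3 - <<'E'
from h import *
from bench import *
from scipy.spatial.transform import Rotation as Ro
s=state();R=Ro.from_quat(s["tcp_rot"],scalar_first=True).as_matrix();print(s["tool_pos"],"tool x yaw",np.degrees(np.arctan2(R[1,0],R[0,0])),"need shift mm tool:",R.T@(np.array([.5245,.2436,0])-s["tool_pos"])*1000)
d=snapshot("scene");np.savez("pics/s4.npz",**d);cv2.imwrite("pics/s4.png",cv2.cvtColor(d["pixels"],cv2.COLOR_RGB2BGR))
for n in("scene","side"):
    if n=="side":d=snapshot(n);np.savez("pics/d4.npz",**d)
    w=cloud(d);m=(abs(w[...,2]-.243)<.009)&(abs(w[...,0]-.525)<.13)&(abs(w[...,1]-.244)<.13)
    k,l,st,_=cv2.connectedComponentsWithStats(m.astype(np.uint8))
    for i in range(1,k):
        if st[i,4]>80:
            P=w[l==i];A=np.c_[P[:,:2]-[.525,.244],np.ones(len(P))];c=np.linalg.lstsq(A,P[:,2],rcond=None)[0];print(n,st[i],rect(P),"plane",c)
E
```

```text
time: 8.8
tool_pos: [0.4927, -0.2615, 0.255]
tcp_rot: [-0.001, 0.997, -0.073, -0.0]
contact_force: [1.2, 0.7, -4.1]
width: 0.15
finger_force: 40.0
time: 9.6
tool_pos: [0.5053, -0.0576, 0.2551]
tcp_rot: [-0.0, 0.997, -0.073, -0.0]
contact_force: [0.5, 0.3, -3.0]
width: 0.151
finger_force: 40.0
time: 10.4
tool_pos: [0.518, 0.1462, 0.2551]
tcp_rot: [-0.0, 0.997, -0.073, -0.001]
contact_force: [0.8, -0.0, -2.0]
width: 0.155
finger_force: 40.0
time: 11.2
tool_pos: [0.5255, 0.2432, 0.2553]
tcp_rot: [0.0, 0.997, -0.073, 0.0]
contact_force: [0.1, -0.8, -3.6]
width: 0.15
finger_force: 40.0
time: 12.0
tool_pos: [0.5255, 0.2429, 0.2554]
tcp_rot: [0.0, 0.996, 0.093, 0.0]
contact_force: [-0.2, -0.2, -3.5]
width: 0.148
finger_force: 40.0
[0.52552805 0.24286797 0.25542929] tool x yaw 10.703038374239965 need shift mm tool: [ -0.88760356  -0.96330027 255.42905277]
scene [ 340  229   78   65 2054] (array([536.2, 244.7]), 118.4, 84.8, 10.7) plane [-0.00520595 -0.00244939  0.24474253]
side [189 108  62  23 655] (array([526.9, 244.8]), 138.6, 90.0, 10.6) plane [0.0033362  0.02103185 0.24314147]
```

View pics/s4.png

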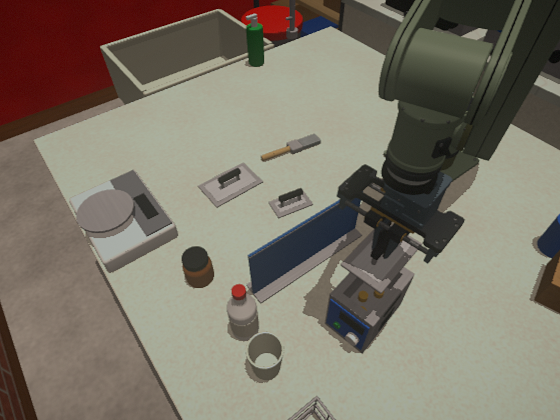

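The lid hovers level above the cleaner at about (375,260), with yaw of 10.7 deg against 10.9. It needs about -2 mm in x and about 86 mm down.

```bash
python3 -m inch '[[-0.06,-0.02,0.2,0],[0,0,0.4,0],[0,0,0.5,0],[0,0,0.5,0],[0,0,0.5,0],[0,0,0.4,0],[0,0,0.26,0],[0,0,0.1,0]]' 1 40
python3 -m inch '[[0,0,0,0],[0,0,0,0],[0,0,0,0],[0,0,0,0]]'
python3 - <<'E'
from h import *
from bench import *
d=snapshot("scene");cv2.imwrite("pics/s5.png",cv2.resize(cv2.cvtColor(d["pixels"][200:370,290:460],cv2.COLOR_RGB2BGR),None,fx=3.4,fy=3.4,interpolation=2))
s=state();print(s["tool_pos"],s["tcp_rot"])
for n in("scene","side"):
    if n=="side":d=snapshot(n)
    w=cloud(d);m=(abs(w[...,2]-.1565)<.007)&(abs(w[...,0]-.525)<.1)&(abs(w[...,1]-.244)<.09)
    k,l,st,_=cv2.connectedComponentsWithStats(m.astype(np.uint8))
    for i in range(1,k):
        if st[i,4]>80:
            P=w[l==i];A=np.c_[P[:,:2]-[.525,.244],np.ones(len(P))];c=np.linalg.lstsq(A,P[:,2],rcond=None)[0]
            B=(P[:,:2]-[.5245,.2436])@np.array([[.982,-.189],[.189,.982]]);print(n,st[i],rect(P),"plane",c,"edges in mouth frame",np.percentile(B,[.5,99.5],axis=0).round(4).tolist())
E
```

```text
time: 12.9
tool_pos: [0.5231, 0.2435, 0.1684]
tcp_rot: [0.0, 0.996, 0.094, -0.001]
contact_force: [0.3, 0.1, -3.1]
width: 0.15
finger_force: 40.0
time: 13.3
tool_pos: [0.5239, 0.2438, 0.1702]
tcp_rot: [-0.0, 0.996, 0.094, 0.001]
contact_force: [-0.4, -0.0, -3.1]
width: 0.15
finger_force: 40.0
[0.52379578 0.24379487 0.17003799] [-1.37711480e-04  9.95560617e-01  9.41212082e-02  4.86963232e-04]
scene [ 337  258   67   58 1657] (array([540. , 246.7]), 105.9, 84.5, 11.1) plane [-0.00202957 -0.00073257  0.15939931] edges in mouth frame [[-0.0351, -0.0409], [0.0679, 0.042]]
side [191 138  60  25 664] (array([523.7, 242.8]), 137.6, 86.7, 9.3) plane [0.0031089  0.01936512 0.15775889] edges in mouth frame [[-0.0679, -0.0422], [0.0661, 0.0418]]
```

View pics/s5.png

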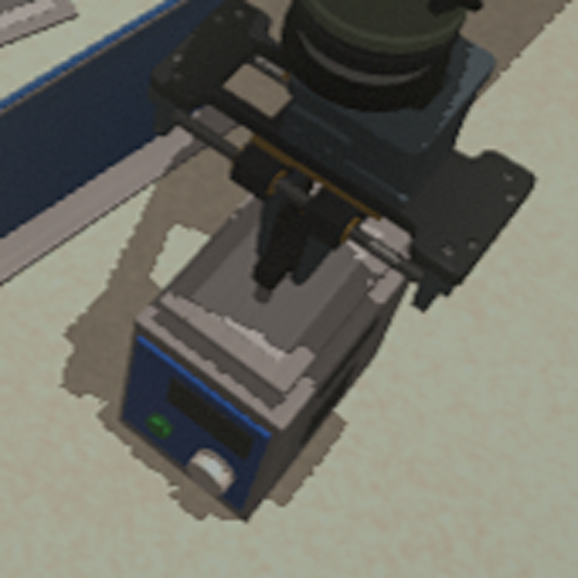

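The lid (front edge from crop (165,300) to (300,385)) is centred on the cleaner within about 1 mm, level, and about 16 mm above the top. I'm handing it in.

```bash
python3 -c "from bench import *;print(sign_off())"
```

```text
the job is handed in; nothing more can be done
None
```

I handed the job in with the fitting lid still gripped and hovering about 16 mm above the cleaner's top; by my camera measurements it is level, centred within about 1 mm and squared up, with no sign of contact with the guard or cleaner, but the sign-off gave no verdict.

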